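# Put the tube mixer's gear lever into third

## Robot

A 6-joint arm with a two-finger parallel gripper is mounted at the origin on the work surface. World frame = base frame: x ahead of the robot, y to its left, z up, the work surface at z = 0. Lengths are in mm, angles in rad, forces in N, time in s.
With the tool pointing down it reaches from about 350 to 975 mm from the base axis. Payload 7.1 kg.
Tool frame: the origin (TCP) lies on the centre line of the jaws, within the pads' length; the fingertips stand 14 mm ahead of it and the grasp point (between the pads) lies 5 mm behind it; x points along the fingers, z is the direction in which the jaws open and shut, and the axes are right-handed (so a half turn about x gives the same grasp; the last joint's range is limited). The gripper opens to 88 mm and grips with 3 to 60 N. Pads are 20 mm wide; open, the fingers measure 115 mm over their backs; the gripper's body (75 mm by 178 mm) begins 61 mm behind the grasp point.
Start: joints at [1.209, 0.423, 1.63, -0, 1.089, -0.019], TCP at [210.046, 588.63, 236.675] pointing down, gripper open.
Joint ranges: [-3, 3], [-0.9, 2.11], [0.09, 2.58], [-1.31, 4.45], [0.11, 2.69], [-2.54, 2.54]. Speed limits (rad/s): [2.39, 2.39, 3.01, 3.14, 3.14, 3.14].

## Interface

Orientations are given as a rotation vector (axis times angle).
In Python, from workcell import ctrl gives the robot as it stands.
- The arm moves only by the tool servo_tool, never from a script. Its argument "plan" is a list that holds one entry, the list of rows, each a list of 7 numbers: the shift along the tool's x, y, z in cm, then the turn, a rotation vector about the tool's x, y, z in rad, then the finger opening in cm, from 0 to 8.78. A call has 1 to 8 rows; each row is the pose to reach, as a shift and turn from the pose commanded when the call began, along the tool's axes at that moment; what a row does not reach only later rows make up. A row lasts 1/12 s, in which the tool goes at most 41.7 mm and 7.16 degrees, less where a joint would pass 70% of its speed; a pose out of reach is approached as far as the arm can. A call with a gripper value outside its range is refused whole. The fingers move at their own pace and stop on an object; the grip force is fixed at half the most. Time passes only in rows, so rows that repeat a pose let the fingers close. It gives the time, the measured TCP pose, the force and the opening at its end, in the units of the state.
- ctrl.get_obs(): the state, without advancing time (a new reading comes with each control period).
- ctrl.get_image(name): name is "scene" or "top" or "wrist"; returns the picture (480x640x3 uint8, red, green, blue); there is no depth.
- ctrl.calibration(name): a dict with "K" (3x3 intrinsics, pixels), "view" (4x4, takes a point from world to camera coordinates). Camera axes: x right, y up, looking along -z (the intrinsics and any distortion apply to the point x, -y, -z); pixel columns grow to the right and rows downward; lengths in mm; the calibration is good to about 2 mm. The wrist camera is an equidistant fisheye: a pixel r from the principal point sees the ray r / f radians off the axis. A picture is of the moment at which its call begins: read the wrist's pose just before it. calibration takes no time and is no camera call; for the wrist camera it gives the pose at the moment of the call.
- ctrl.close_job(): hands the job in, once; it reports no verdict.
The state is a dict: "t": time; "qpos": joint angles; "qvel": joint speeds; "joint_torque": joint torques, N m; "ee_pos": TCP position; "orientation": TCP orientation; "ft_force": force on the tool from outside, world axes, zero at the start; "moment": the same for the moment, N m; "width": finger opening in mm.
Only numpy, scipy, OpenCV 4.12 (cv2) and the standard library are available. Lean on these libraries where they do the work, as an engineer would, in place of code of your own. Each camera call takes 0.05 s, during which the arm holds its last target.

## Task

Set the bench tube mixer to third gear: with the fingertips, gently push its gear lever along the left-hand lane of the H-shaped gate to the middle, push it across to the right-hand lane, then push it forward (away from the mixer's dial side) fully home into the third slot, the one with three pips, and take the hand away. Do not let it slip into the fourth slot opposite, only push the lever and never grip it or force it hard, and leave the amber bottle, the stack of dishes and the jar standing where they are.

Things in the scene. Friction and masses are not known exactly. Their poses are not given: they have to be found in the camera images.
- mixer: White bench tube mixer, fixed. Origin on the bench under the centre of the gear gate; x points forward (to its back, away from the dial side), y to its left, z up. Housing: x -95 to 95, y -80 to 220, top at z 100 mm. At its left a low head with six capped tubes (part of it) spans x -65 to 65, y 127 to 203, up to z 154 mm. The lever's pivot is at x 0, y 0, z 40 mm.
- gate (a point): Centre of the bare metal gate plate (104 x 100 mm), on its top face, 110 mm above the mixer's origin, axes as the mixer's. H-shaped opening: two lanes along x at y +18 (left) and -18 (right), 16 mm wide, 56 mm long, joined at x 0 by a cross slot 18 mm wide at its narrowest, with well-rounded corners.
- third (a point): Plate's top face at the forward end of the right-hand lane (x 28, y -18 mm from the gate centre): the end of the third slot. Raised pips on the plate count the slots: one = left lane forward, two = left lane rear, three = right lane forward, four = right lane rear.
- stick: Gear lever: steel rod 10 mm thick with a black knob 30 mm wide, 37 mm tall. Origin in the knob, 150 mm from the pivot (knob spans 20 mm below to 17 above it, full width 6 below to 8 above); z runs up the rod. Starts anywhere along the left-hand lane and stays where left: no spring, friction about 3 N at the knob; the gate's edges block it outside the H.
- across (a joint): Sideways tilt a of the lever (rad), positive to the mixer's right (-y): about -0.25 in the left lane, +0.25 in the right lane, stops at -0.28 and 0.28. With b = fore, the stick's origin lies at x = 150 sin b, y = -150 sin a cos b, z = 40 + 150 cos a cos b mm in the mixer's frame.
- fore (a joint): Forward tilt of the lever (rad), 0 upright (middle of the gate, at the cross slot), positive forward (mixer +x); stops at -0.30 and +0.30, the ends of the slots. The lever can cross only with about -0.05 to +0.05.
- bottle: Amber glass bottle, 60 mm in diameter, 140 mm tall, loose; origin under its centre. Leave alone.
- dishes: Stack of four shallow round dishes, 72 mm in diameter, 60 mm tall, loose; origin under its centre. Leave alone.
- jar: White jar with a screw cap, 56 mm in diameter, 75 mm tall, loose; origin under its centre. Leave alone.

How it is judged (in metres and radians):
On the way, in this order (a step that is already met when the one before it is completed fails the run):
1. the lever has been pushed across the middle into the right-hand lane (value of joint across above 0.18 rad and value of joint fore below 0.15 rad), for 0.05 s.
2. the lever is pushed forward home into the third slot (value of joint across above 0.18 rad and value of joint fore above 0.25 rad), for 0.2 s.
At the end, for the whole second after the job is handed in: The lever stands at rest in the third slot (right-hand lane, across above 0.18 rad; forward tilt above 0.25 rad of its 0.30 rad, that is within about 8 mm of the end at the knob), and the bottle, dishes and jar stand upright within 20 mm of where they were (all of step 2 and velocity of joint fore between -0.05 and 0.05 rad/s and distance of each of bottle, dishes, jar from where it was at the start of the episode below 0.02 m and angle between each of bottle, dishes, jar's own z axis and vertical below 0.1 rad); the robot touches nothing.
It fails at once if the lever is run into the fourth slot (right-hand lane, tilted back more than 0.15 rad) (value of joint across above 0.12 rad and value of joint fore below -0.15 rad).
It fails at once if the lever is gripped or forced: more than 35 N between the fingers and the lever (contact force between the fingers and stick above 35 N).
It fails at once if the bottle is moved more than 20 mm or tipped (distance of bottle from where it was at the start of the episode above 0.02 m or angle between bottle's own z axis and vertical above 0.3 rad).
It fails at once if the dishes are moved more than 20 mm or tipped (distance of dishes from where it was at the start of the episode above 0.02 m or angle between dishes's own z axis and vertical above 0.3 rad).
It fails at once if the jar is moved more than 20 mm or tipped (distance of jar from where it was at the start of the episode above 0.02 m or angle between jar's own z axis and vertical above 0.3 rad).
It also fails if it takes over 61 s, if anything falls off the work surface, if the arm or the gripper's body presses on something with over 40 N, if the wrist force passes 120 N, or if a joint passes its speed limit or range.

## Working session

There is one attempt and no reset: what is moved stays moved. The work goes in short steps, Python scripts to look and compute and a tool call to move; the robot and the scene stay as the last step left them, time stands still between calls to the robot, and variables do not carry over. Pictures are saved under pics/ and viewed, and the job is handed in when it is done.

Besides the shell and the picture viewer there is one more tool, called after ">>>" as name(argument=value, ...), one argument or row to a line, values as JSON. servo_tool: Moves the arm, as the interface text tells. Its arguments: {"type":"object","properties":{"plan":{"type":"array","items":{"type":"array","items":{"type":"array","items":{"type":"number"}}}}},"required":["plan"]}

```bash
mkdir -p pics; ls
python3 - <<'E'
from workcell import ctrl
import cv2,numpy as np
o=ctrl.get_obs()
for k in o: print(k,np.round(o[k],3))
for n in ("scene","top","wrist"):
    c=ctrl.calibration(n); print(n,{k:np.round(v,3).tolist() if not isinstance(v,str) else v for k,v in c.items()})
    cv2.imwrite(f"pics/{n}0.png",ctrl.get_image(n)[:,:,::-1])
E
```

```text
pics
t 0.0
qpos [ 1.209  0.424  1.631 -0.     1.089 -0.019]
qvel [-0.001 -0.001  0.003 -0.001  0.001 -0.   ]
joint_torque [ 0.0000e+00 -5.4463e+01 -2.7368e+01  6.4000e-02  2.3000e-02 -0.0000e+00]
ee_pos [209.874 588.141 235.888]
orientation [-0.954  1.353  0.953]
ft_force [ 0.078 -0.111  0.251]
moment [0.058 0.021 0.043]
width 87.733
scene {'K': [[607.146, 0.0, 320.177], [0.0, 607.146, 235.986], [0.0, 0.0, 1.0]], 'view': [[0.222, 0.975, 0.017, -123.099], [-0.826, 0.179, 0.534, 486.405], [0.518, -0.132, 0.845, -1516.266], [0.0, 0.0, 0.0, 1.0]]}
top {'K': [[444.683, 0.0, 323.241], [0.0, 444.683, 239.196], [0.0, 0.0, 1.0]], 'view': [[0.004, -1.0, -0.031, -16.113], [0.991, -0.001, 0.135, -693.384], [-0.135, -0.031, 0.99, -713.289], [0.0, 0.0, 0.0, 1.0]]}
wrist {'K': [[371.648, 0.0, 321.754], [0.0, 371.648, 236.842], [0.0, 0.0, 1.0]], 'view': [[0.336, 0.942, -0.001, -625.195], [-0.901, 0.321, -0.292, 34.421], [-0.274, 0.099, 0.956, -390.696], [0.0, 0.0, 0.0, 1.0]]}
```

View pics/scene0.png

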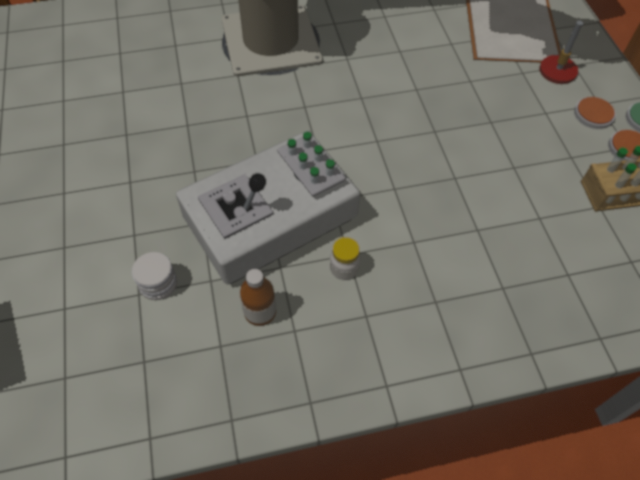

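View pics/top0.png

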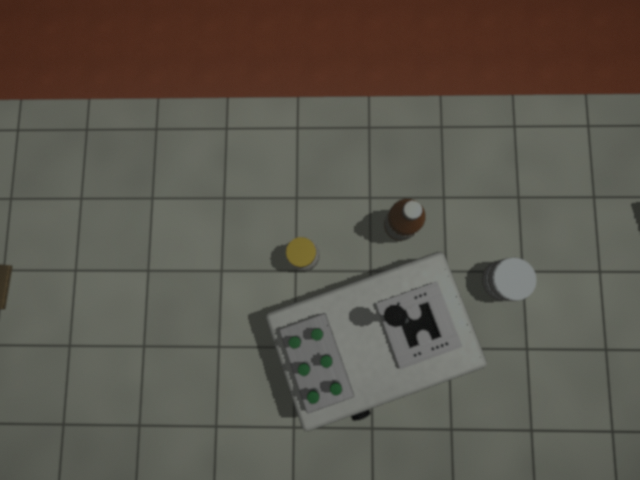

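View pics/wrist0.png

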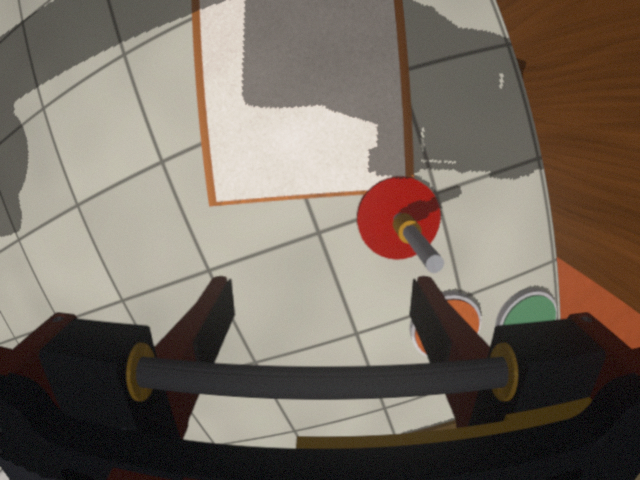

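```bash
cat > h.py <<'E'
from workcell import ctrl
import cv2,numpy as np
def ray(n,u,v):
    c=ctrl.calibration(n);K=np.array(c["K"]);V=np.array(c["view"])
    d=np.array([(u-K[0,2])/K[0,0],-(v-K[1,2])/K[1,1],-1.]);R=V[:3,:3];return -R.T@V[:3,3],R.T@d
def plane(n,u,v,z):
    o,d=ray(n,u,v);return o+d*(z-o[2])/d[2]
def tri(n1,p1,n2,p2):
    o1,d1=ray(n1,*p1);o2,d2=ray(n2,*p2)
    s=np.linalg.lstsq(np.c_[d1,-d2],o2-o1,rcond=None)[0]
    a=o1+s[0]*d1;b=o2+s[1]*d2;return (a+b)/2,np.linalg.norm(a-b)
def proj(n,p):
    c=ctrl.calibration(n);K=np.array(c["K"]);V=np.array(c["view"])
    q=V[:3,:3]@np.asarray(p,float)+V[:3,3];return np.array([K[0,0]*q[0]/-q[2]+K[0,2],-K[1,1]*q[1]/-q[2]+K[1,2]])
E
python3 - <<'E'
import cv2
a=cv2.imread("pics/top0.png")[240:440,260:500];b=cv2.imread("pics/scene0.png")[120:290,160:370]
cv2.imwrite("pics/tz.png",cv2.resize(a*1,None,fx=3,fy=3,interpolation=2));cv2.imwrite("pics/sz.png",cv2.resize(b,None,fx=3.5,fy=3.5,interpolation=2))
E
```

```text
(no output)
```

View pics/tz.png

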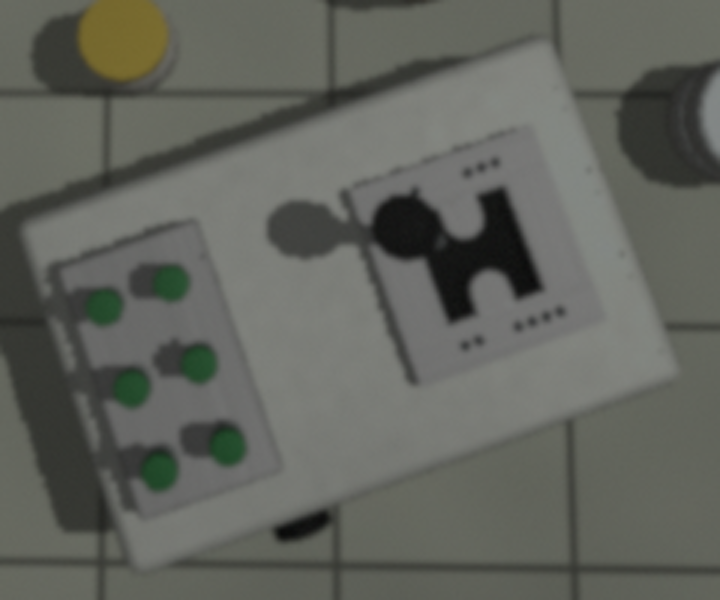

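View pics/sz.png

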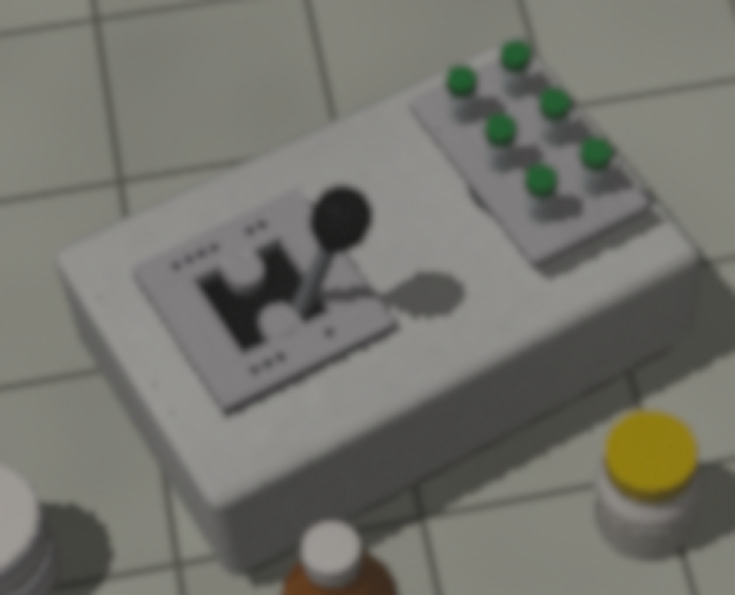

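Run:
```python
from h import *
P=[plane("top",260+x/3,240+y/3,110) for x,y in [(343,190),(530,128),(605,318),(415,383)]]
P=np.array(P);print("plate",P.round(1)); print([np.linalg.norm(P[i]-P[(i+1)%4]).round(1) for i in range(4)]);c=P.mean(0);print("c",c)
H=np.array([plane("top",260+x/3,240+y/3,100) for x,y in [(22,228),(548,38),(680,372),(140,572)]]);print("house",H.round(1)); print([np.linalg.norm(H[i]-H[(i+1)%4]).round(1) for i in range(4)])
Q=np.array([plane("scene",160+x/3.5,120+y/3.5,110) for x,y in [(397,325),(228,411),(135,270),(298,188)]]);print("plate sc",Q.round(1),Q.mean(0))
fx=(P[0]+P[1]-P[2]-P[3]);yaw=np.arctan2(fx[1],fx[0]);fy=H[0]+H[3]-H[1]-H[2];print("yaw",yaw,np.arctan2(-fy[0],fy[1]))
hc=H.mean(0);yw=np.arctan2(-fy[0],fy[1]);ex=np.array([np.cos(yw),np.sin(yw),0]);ey=np.array([-ex[1],ex[0],0]);print("origin from house",hc-70*ey)
k,e=tri("top",(260+405/3,240+227/3),"scene",(160+341/3.5,120+218/3.5));print("knob",k,e)
for cc in (c,hc-70*ey):
  r=k-cc; print("knob in mixer",r@ex,r@ey,k[2], "fore",np.arcsin(r@ex/150))
for n,uv,z in [("jar",(302,252),75),("dish",(515,279),60),("bottle",(412,210),140)]: 
  p=plane("top",*uv,z);r=p-c;print(n,p.round(),(r@ex).round(),(r@ey).round())
```

```text
plate [[ 585.7  -95.6  110. ]
 [ 617.4 -191.3  110. ]
 [ 522.8 -225.6  110. ]
 [ 490.4 -130.3  110. ]]
[np.float64(100.8), np.float64(100.7), np.float64(100.7), np.float64(101.4)]
c [ 554.05971547 -160.7184901   110.        ]
house [[ 565.4   70.   100. ]
 [ 664.7 -204.3  100. ]
 [ 495.4 -264.8  100. ]
 [ 395.9    7.1  100. ]]
[np.float64(291.7), np.float64(179.8), np.float64(289.6), np.float64(180.8)]
plate sc [[ 587.9  -96.7  110. ]
 [ 621.8 -189.8  110. ]
 [ 524.2 -225.3  110. ]
 [ 488.  -132.8  110. ]] [ 555.47910855 -161.14666072  110.        ]
yaw 0.3489018067401491 0.34898992642593796
origin from house [ 554.29873418 -163.77395042  100.        ]
knob [ 569.68114187 -117.55236071  183.77599992] 0.4495391965037105
knob in mixer 29.44035074939135 35.222286088364434 183.77599992197338 fore 0.19755145955853412
knob in mixer 30.260551410369203 38.17529110281296 183.77599992197338 fore 0.20313107040631603
jar [668.  19.  75.] 169.0 130.0
dish [ 626. -330.   60.] 9.0 -183.0
bottle [ 725. -151.  140.] 164.0 -49.0
```

```bash
cat >> h.py <<'E'
from scipy.spatial.transform import Rotation as Ro
YAW=0.349;O=np.array([554.7,-161.5,0]);M=Ro.from_euler('z',YAW).as_matrix()
def tomix(p): return M.T@(np.asarray(p)-O)
def tgt(mx,my,mz,tipz=True,zdir=(0,1,0)):
    "pose for tip at mixer (mx,my,mz): shift cm + rotvec in tool frame. zdir = tool z in mixer frame"
    o=ctrl.get_obs();R=Ro.from_rotvec(o["orientation"]).as_matrix();p=o["ee_pos"]
    x=np.array([0,0,-1.]);z=M@np.array(zdir,float);y=np.cross(z,x);G=np.c_[x,y,z]
    P=O+M@np.array([mx,my,mz])+[0,0,14]
    print("shift cm",(R.T@(P-p)/10).round(2),"rot",Ro.from_matrix(R.T@G).as_rotvec().round(3))
def st():
    o=ctrl.get_obs();R=Ro.from_rotvec(o["orientation"]).as_matrix()
    print("t",round(o["t"],2),"tip mix",tomix(o["ee_pos"]+14*R[:,0]).round(1),"F mix",(M.T@o["ft_force"]).round(1),"w",round(o["width"],1)); print("tool axes in mixer\n",(M.T@R).round(3))
E
python3 - <<'E'
from h import *
st(); print("q",ctrl.get_obs()["qpos"])
for zd in [(0,1,0),(0,-1,0),(1,0,0),(-1,0,0)]: tgt(85,36,240,zdir=zd)
E
```

```text
t 0.15 tip mix [-67.6 822.4 222.1] F mix [ 0.8  0.1 -0.2] w 87.8
tool axes in mixer
 [[-0.001 -0.77   0.638]
 [-0.001  0.638  0.77 ]
 [-1.     0.    -0.001]]
q [ 1.20898217e+00  4.23668543e-01  1.63051097e+00  4.12516125e-06
  1.08861800e+00 -1.89898107e-02]
shift cm [ -1.73 -61.92 -50.83] rot [-0.692 -0.001 -0.   ]
shift cm [ -1.73 -61.92 -50.83] rot [ 2.45e+00 -1.00e-03  1.00e-03]
shift cm [ -1.73 -61.92 -50.83] rot [ 0.879 -0.001  0.001]
shift cm [ -1.73 -61.92 -50.83] rot [-2.263e+00 -1.000e-03 -1.000e-03]
```

>>> servo_tool(
  plan=[
    [[-8,0,0,0,0,0,0],[-8,0,0,0,0,0,0],[-8,-20,-16.4,0.4,0,0,0],[-8,-20,-16.4,0.4,0,0,0],[-8,-20,-16.4,0.4,0,0,0],[-8,-20,-16.4,0.4,0,0,0],[-8,-20,-16.4,0.4,0,0,0],[-8,-20,-16.4,0.4,0,0,0]],
  ],
)

```text
t: 0.82
ee_pos: [339.2, 372.5, 316.6]
orientation: [-0.647, 1.472, 0.647]
ft_force: [1.1, -0.1, -0.4]
width: 37.5
```

Run:
```python
from h import *
st(); tgt(95,36,260,zdir=(1,0,0))
```

```text
t 0.82 tip mix [-19.9 575.5 302.6] F mix [ 1.1 -0.4 -0.4] w 37.5
tool axes in mixer
 [[-0.    -0.461  0.887]
 [-0.     0.887  0.461]
 [-1.    -0.    -0.   ]]
shift cm [  4.26 -53.17 -14.69] rot [ 0.479 -0.     0.   ]
```

>>> servo_tool(
  plan=[
    [[0,-30,-8.3,0.3,0,0,0],[0,-30,-8.3,0.3,0,0,0],[0,-30,-8.3,0.3,0,0,0],[0,-30,-8.3,0.3,0,0,0],[0,-30,-8.3,0.3,0,0,0],[0,-30,-8.3,0.3,0,0,0],[0,-30,-8.3,0.3,0,0,0],[0,-30,-8.3,0.3,0,0,0]],
  ],
)

```text
t: 1.48
ee_pos: [505.4, 106.7, 316.7]
orientation: [-0.413, 1.531, 0.411]
ft_force: [-0.4, -0.4, 0.7]
width: 0.7
```

Run:
```python
from h import *
st(); tgt(95,36,260,zdir=(1,0,0))
```

```text
t 1.48 tip mix [ 45.4 268.9 302.7] F mix [-0.5 -0.2  0.7] w 0.7
tool axes in mixer
 [[ 0.    -0.176  0.984]
 [-0.001  0.984  0.176]
 [-1.    -0.001  0.   ]]
shift cm [  4.29 -23.8    0.79] rot [0.177 0.    0.001]
```

>>> servo_tool(
  plan=[
    [[2,-23.8,0.8,0.177,0,0,0],[2,-23.8,0.8,0.177,0,0,0],[2,-23.8,0.8,0.177,0,0,0],[2,-23.8,0.8,0.177,0,0,0],[2,-23.8,0.8,0.177,0,0,0],[2,-23.8,0.8,0.177,0,0,0],[2,-23.8,0.8,0.177,0,0,0],[2,-23.8,0.8,0.177,0,0,0]],
  ],
)

```text
t: 2.15
ee_pos: [630.4, -92.5, 295.6]
orientation: [-0.273, 1.555, 0.274]
ft_force: [-0.2, 0.8, -0.8]
width: 0.5
```

Run:
```python
from h import *
st(); tgt(80,36,170,zdir=(1,0,0))
for n in ("scene","top","wrist"): cv2.imwrite(f"pics/{n}1.png",ctrl.get_image(n)[:,:,::-1])
```

```text
t 2.15 tip mix [ 94.7  38.9 281.6] F mix [ 0.1  0.8 -0.8] w 0.5
tool axes in mixer
 [[-0.001  0.001  1.   ]
 [ 0.001  1.    -0.001]
 [-1.     0.001 -0.001]]
shift cm [11.16 -0.3  -1.46] rot [-0.001 -0.001 -0.001]
```

View pics/wrist1.png

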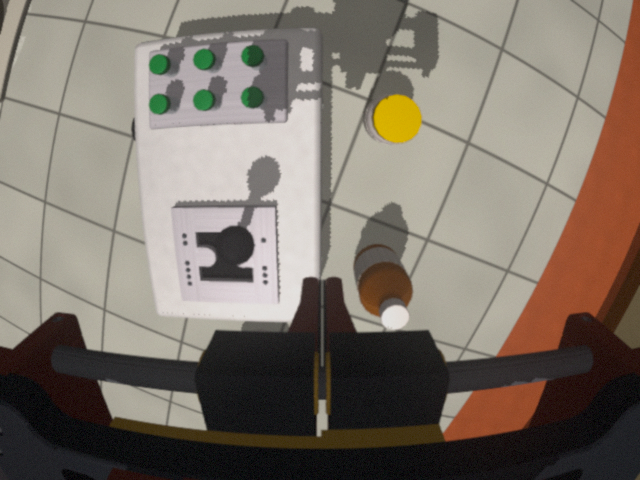

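View pics/scene1.png

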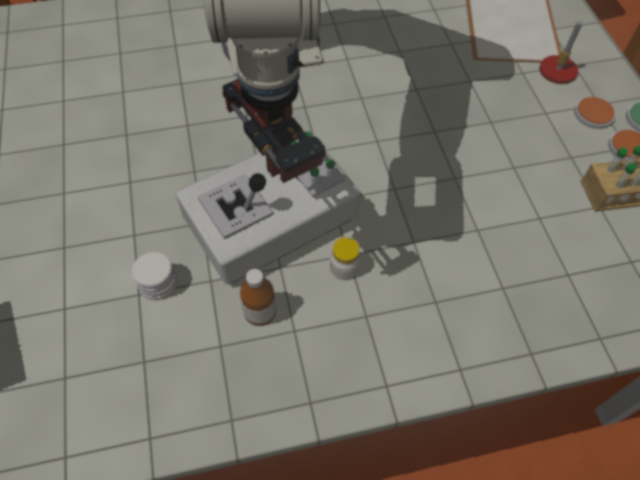

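```bash
cat >> h.py <<'E'
def wray(u,v):
    c=ctrl.calibration("wrist");K=np.array(c["K"]);V=np.array(c["view"]);a=(u-K[0,2])/K[0,0];b=(v-K[1,2])/K[1,1];r=np.hypot(a,b)
    d=np.array([a*np.sinc(r/np.pi)*1,-b*np.sinc(r/np.pi),-np.cos(r)]) 
    R=V[:3,:3];return -R.T@V[:3,3],R.T@d
def wplane(u,v,z):
    o,d=wray(u,v);return o+d*(z-o[2])/d[2]
def wknob(uv,cr=True):
    return tomix(wplane(*uv,184))
E
python3 - <<'E'
from h import *
print("knob",wknob((237,245)))
for uv in [(172,207),(276,204),(280,303),(180,300)]: print(tomix(wplane(*uv,110)).round(1))
E
```

```text
knob [ 31.60361917  37.14340802 184.        ]
[-50.4  51.  110. ]
[ 52.8  52.7 110. ]
[ 53.1 -48.7 110. ]
[-54.4 -49.  110. ]
```

>>> servo_tool(
  plan=[
    [[11.2,-0.3,-1.5,0,0,0,0],[11.2,-0.3,-1.5,0,0,0,0],[11.2,-0.3,-1.5,0,0,0,0],[11.2,-0.3,-1.5,0,0,0,0],[11.2,-0.3,-1.5,0,0,0,0],[11.2,-0.3,-1.5,0,0,0,0]],
  ],
)

```text
t: 2.8
ee_pos: [618.8, -98.5, 186.9]
orientation: [-0.277, 1.55, 0.275]
ft_force: [0.7, -0.1, 0.8]
width: 0.5
```

Run:
```python
from h import *
st()
for n in ("scene","wrist"): cv2.imwrite(f"pics/{n}2.png",ctrl.get_image(n)[:,:,::-1])
a=cv2.imread("pics/scene2.png")[90:290,160:370];cv2.imwrite("pics/sz2.png",cv2.resize(a,None,fx=2.8,fy=2.8,interpolation=2))
```

```text
t 2.8 tip mix [ 81.8  37.3 172.9] F mix [ 0.6 -0.3  0.8] w 0.5
tool axes in mixer
 [[ 0.003 -0.003  1.   ]
 [-0.001  1.     0.003]
 [-1.    -0.001  0.003]]
```

View pics/wrist2.png

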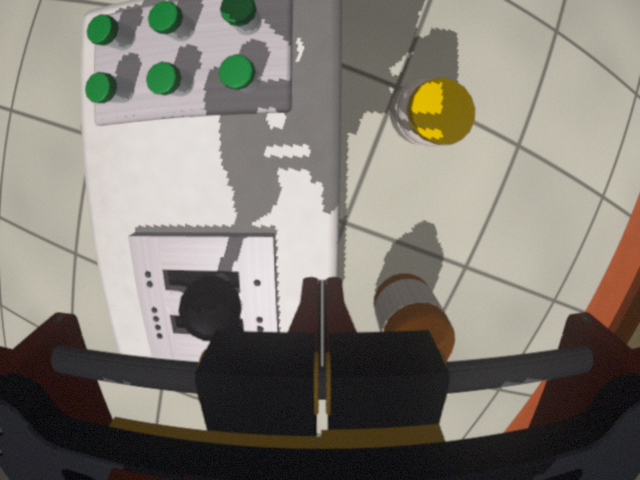

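View pics/sz2.png

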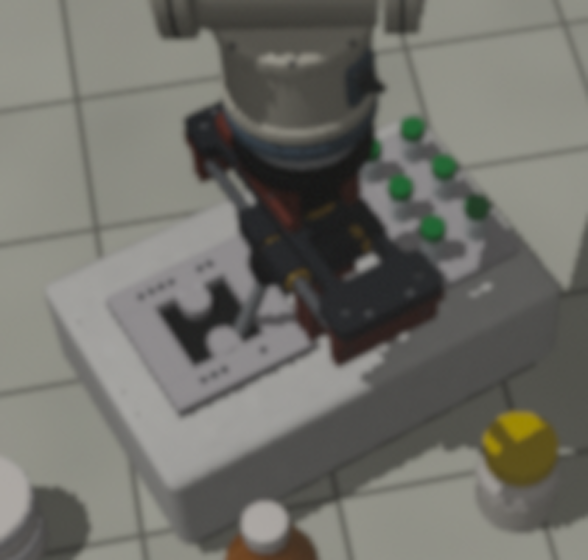

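>>> servo_tool(
  plan=[
    [[0,0,-0.6,0,0,0,0],[0,0,-1.2,0,0,0,0],[0,0,-1.8,0,0,0,0],[0,0,-2.3,0,0,0,0],[0,0,-2.8,0,0,0,0],[0,0,-3.3,0,0,0,0],[0,0,-3.8,0,0,0,0],[0,0,-4.2,0,0,0,0]],
  ],
)

```text
t: 3.57
ee_pos: [578.2, -113.9, 185.2]
orientation: [-0.276, 1.552, 0.275]
ft_force: [3.0, 0.4, 2.4]
width: 0.8
```

Run:
```python
from h import *
st()
cv2.imwrite("pics/wrist3.png",ctrl.get_image("wrist")[:,:,::-1])
```

```text
t 3.57 tip mix [ 38.4  36.7 171.2] F mix [ 3.  -0.6  2.4] w 0.8
tool axes in mixer
 [[ 0.002 -0.002  1.   ]
 [-0.001  1.     0.002]
 [-1.    -0.001  0.002]]
```

View pics/wrist3.png

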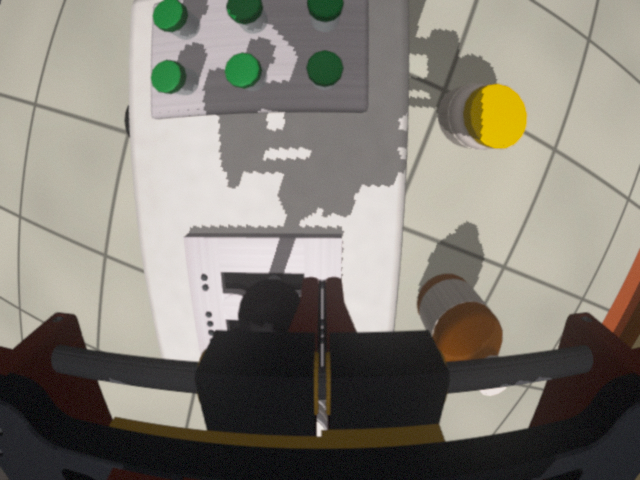

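Run:
```python
from h import *
for uv in [(270,310),(238,310),(302,310)]: print(wknob(uv))
cv2.imwrite("pics/top3.png",ctrl.get_image("top")[:,:,::-1])
a=cv2.imread("pics/top3.png")[240:440,260:500];cv2.imwrite("pics/tz3.png",cv2.resize(a,None,fx=3,fy=3,interpolation=2))
```

```text
[ 14.38592764  38.49717296 184.        ]
[ -0.53895893  38.06989826 184.        ]
[ 28.92418135  38.7294539  184.        ]
```

View pics/tz3.png

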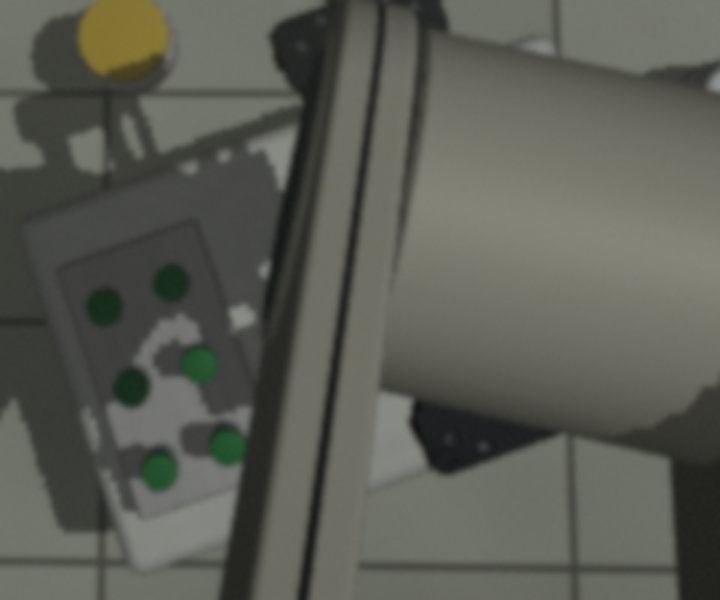

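>>> servo_tool(
  plan=[
    [[0,0,-0.4,0,0,0,0],[0,0,-0.8,0,0,0,0],[0,0,-1.1,0,0,0,0],[0,0,-1.3,0,0,0,0],[0,0,-1.4,0,0,0,0],[0,0,-1.4,0,0,0,0]],
  ],
)

```text
t: 4.17
ee_pos: [564.5, -118.6, 184.6]
orientation: [-0.275, 1.554, 0.275]
ft_force: [2.1, 1.5, 2.1]
width: 0.7
```

Run:
```python
from h import *
st()
cv2.imwrite("pics/wrist4.png",ctrl.get_image("wrist")[:,:,::-1])
```

```text
t 4.17 tip mix [ 23.9  37.  170.6] F mix [2.5 0.7 2.1] w 0.7
tool axes in mixer
 [[-0.    -0.002  1.   ]
 [ 0.     1.     0.002]
 [-1.     0.    -0.   ]]
```

View pics/wrist4.png

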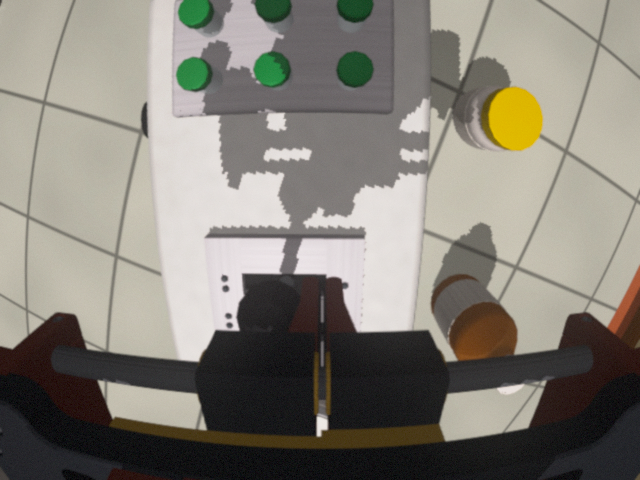

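>>> servo_tool(
  plan=[
    [[0,0,1,0,0,0,0],[0,0,2,0,0,0,0],[0,2,2,0,0,0,0],[0,4.5,2,0,0,0,0],[0,4.5,0,0,0,0,0],[0,4.5,-2.3,0,0,0,0],[0,4.5,-2.3,0,0,0,0],[0,4.5,-2.3,0,0,0,0]],
  ],
)

```text
t: 4.88
ee_pos: [527.6, -84.0, 184.4]
orientation: [-0.275, 1.554, 0.275]
ft_force: [0.6, 0.5, -0.0]
width: 0.4
```

Run:
```python
from h import *
st()
for n in ("scene","wrist","top"): cv2.imwrite(f"pics/{n}5.png",ctrl.get_image(n)[:,:,::-1])
a=cv2.imread("pics/scene5.png")[90:290,160:370];b=cv2.imread("pics/wrist5.png")[200:400,140:420]
cv2.imwrite("pics/z5.png",np.hstack([cv2.resize(x,None,fx=1.6,fy=2,interpolation=2) if 0 else cv2.resize(x,(390,400)) for x in (a,b)]))
```

```text
t 4.88 tip mix [  1.   82.1 170.4] F mix [ 0.8  0.3 -0. ] w 0.4
tool axes in mixer
 [[-0.001 -0.002  1.   ]
 [ 0.     1.     0.002]
 [-1.     0.    -0.001]]
```

View pics/wrist5.png

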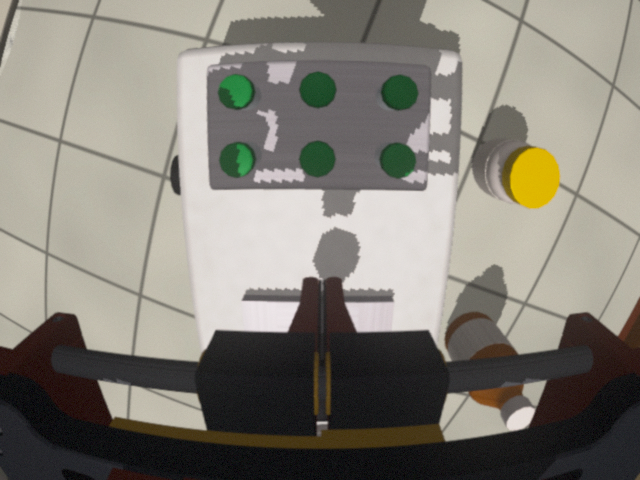

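View pics/z5.png

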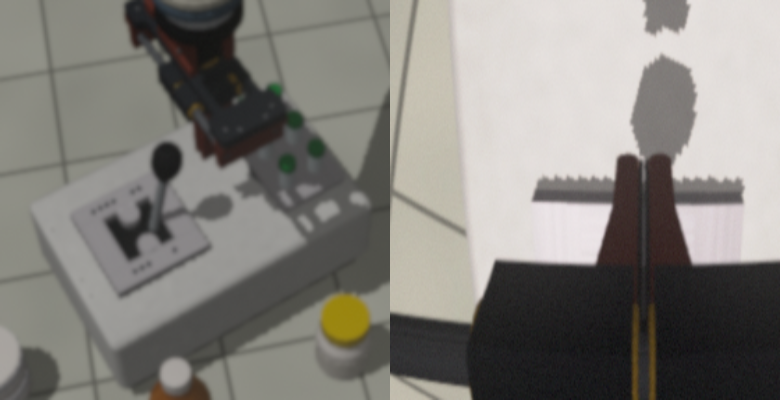

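Run:
```python
from h import *
a=cv2.imread("pics/scene5.png")
for nm in ("scene0","scene5"):
  a=cv2.imread(f"pics/{nm}.png");m=(cv2.GaussianBlur(a,(3,3),0).max(2)<42).astype(np.uint8)
  m=cv2.morphologyEx(m,cv2.MORPH_OPEN,np.ones((7,7)))
  n,l,s,c=cv2.connectedComponentsWithStats(m)
  print(nm,[(s[i].tolist(),c[i].round(1).tolist()) for i in range(1,n) if 200<c[i][0]<300 and 140<c[i][1]<240])
for b in (-.05,0,.05,.2): 
  for s in(-.25,):print(b,proj("scene",O+M@np.array([150*np.sin(b),-150*np.sin(s)*np.cos(b),40+150*np.cos(s)*np.cos(b)])))
```

```text
scene0 [([251, 176, 12, 14, 151], [256.6, 182.4]), ([225, 205, 7, 7, 49], [228.0, 208.0])]
scene5 [([244, 164, 12, 14, 153], [249.3, 170.4]), ([225, 205, 7, 7, 49], [228.0, 208.0])]
-0.05 [247.59561572 167.5041485 ]
0 [249.70551914 170.27947184]
0.05 [251.79902629 173.22467269]
0.2 [257.91028765 182.9932114 ]
```

>>> servo_tool(
  plan=[
    [[0,-0.8,-0.1,0,0,0,0],[0,-1.6,-0.1,0,0,0,0],[0,-2.2,-0.1,0,0,0,0],[0,-2.7,-0.1,0,0,0,0],[0,-3.2,-0.1,0,0,0,0],[0,-3.7,-0.1,0,0,0,0],[0,-4.2,-0.1,0,0,0,0],[0,-4.7,-0.1,0,0,0,0]],
  ],
)

```text
t: 5.7
ee_pos: [543.2, -129.0, 184.7]
orientation: [-0.275, 1.553, 0.275]
ft_force: [-1.0, 3.6, 2.4]
width: 0.2
```

Run:
```python
from h import *
st()
for n in ("scene","wrist"): cv2.imwrite(f"pics/{n}6.png",ctrl.get_image(n)[:,:,::-1])
a=cv2.imread("pics/scene6.png")[90:290,160:370];b=cv2.imread("pics/wrist6.png")[200:400,140:420]
cv2.imwrite("pics/z6.png",np.hstack([cv2.resize(x,(390,400)) for x in (a,b)]))
```

```text
t 5.7 tip mix [  0.3  34.5 170.7] F mix [0.3 3.7 2.4] w 0.2
tool axes in mixer
 [[ 0.    -0.002  1.   ]
 [ 0.     1.     0.002]
 [-1.     0.     0.   ]]
```

View pics/z6.png

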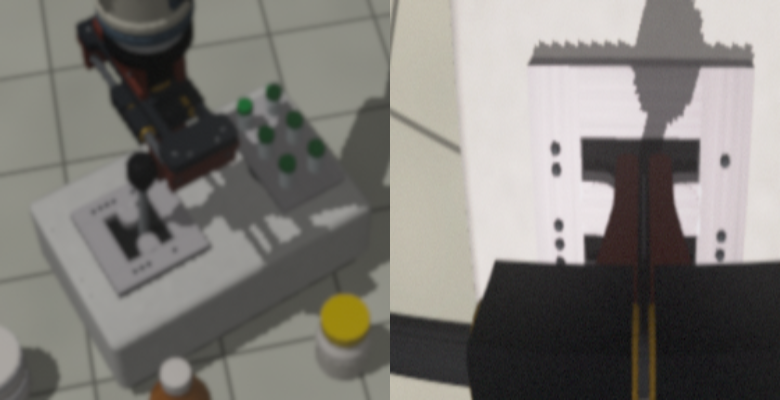

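Contact with the knob, 3.7 N, and the lever is crossing. Continue.

>>> servo_tool(
  plan=[
    [[0,-0.5,0,0,0,0,0],[0,-1.0,0,0,0,0,0],[0,-1.5,0,0,0,0,0],[0,-2.0,0,0,0,0,0],[0,-2.5,0,0,0,0,0],[0,-3.0,0,0,0,0,0],[0,-3.4,0,0,0,0,0],[0,-3.7,0,0,0,0,0]],
  ],
)

```text
t: 6.47
ee_pos: [555.7, -163.9, 184.4]
orientation: [-0.275, 1.554, 0.275]
ft_force: [-0.1, 2.9, 0.6]
width: 0.3
```

Run:
```python
from h import *
st()
for n in ("scene","wrist"): cv2.imwrite(f"pics/{n}7.png",ctrl.get_image(n)[:,:,::-1])
a=cv2.imread("pics/scene7.png")[90:290,160:370];b=cv2.imread("pics/wrist7.png")[200:400,140:420]
cv2.imwrite("pics/z7.png",np.hstack([cv2.resize(x,(390,400)) for x in (a,b)]))
```

```text
t 6.47 tip mix [ 1.000e-01 -2.500e+00  1.704e+02] F mix [0.9 2.8 0.6] w 0.3
tool axes in mixer
 [[-0.    -0.002  1.   ]
 [ 0.     1.     0.002]
 [-1.     0.    -0.   ]]
```

View pics/z7.png

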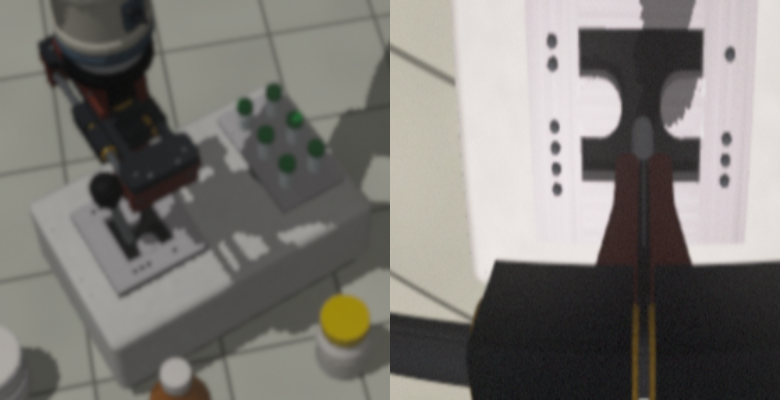

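>>> servo_tool(
  plan=[
    [[0,-0.3,0,0,0,0,0],[0,-0.6,0,0,0,0,0],[0,-0.8,0,0,0,0,0],[0,-0.9,0,0,0,0,0],[0,-0.9,0,0,0,0,0]],
  ],
)

```text
t: 6.98
ee_pos: [558.7, -171.9, 184.4]
orientation: [-0.275, 1.554, 0.276]
ft_force: [-0.3, 2.0, -1.8]
width: 0.4
```

Run:
```python
from h import *
st()
cv2.imwrite("pics/scene8.png",ctrl.get_image("scene")[:,:,::-1])
for b in (-.05,0,.05): 
  for s in(.18,.25,):print(b,s,proj("scene",O+M@np.array([150*np.sin(b),-150*np.sin(s)*np.cos(b),40+150*np.cos(s)*np.cos(b)])))
a=cv2.imread("pics/scene8.png")[130:240,160:300]
cv2.imwrite("pics/z8.png",cv2.resize(a,None,fx=5,fy=5,interpolation=2))
```

```text
t 6.98 tip mix [ 1.000e-01 -1.110e+01  1.704e+02] F mix [ 0.4  2.  -1.8] w 0.4
tool axes in mixer
 [[-0.    -0.002  1.   ]
 [ 0.     1.     0.002]
 [-1.     0.    -0.   ]]
-0.05 0.18 [214.94132545 182.15461955]
-0.05 0.25 [209.78958677 185.47407147]
0 0.18 [216.94411752 185.05367568]
0 0.25 [211.77099122 188.39173288]
0.05 0.18 [219.02211    188.08509314]
0.05 0.25 [213.84218715 191.43257981]
```

View pics/z8.png

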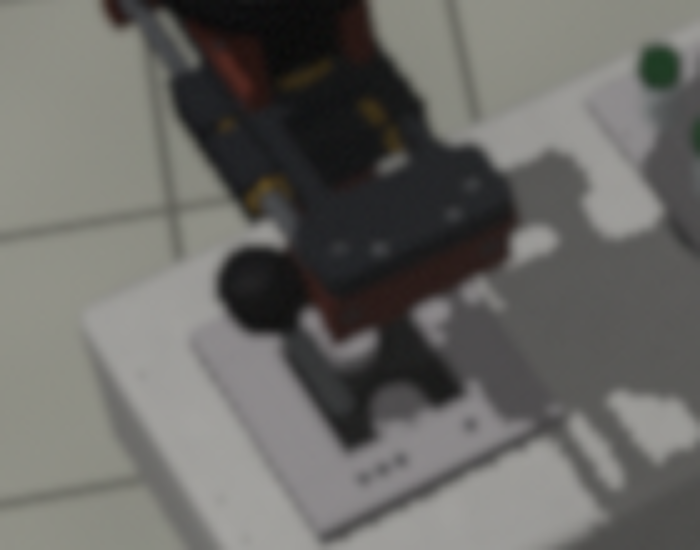

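>>> servo_tool(
  plan=[
    [[0,1,0,0,0,0,0],[0,2,0,0,0,0,0],[0,2,-2.5,0,0,0,0],[0,2,-5,0,0,0,0],[0,0,-5,0,0,0,0],[0,-2.5,-5,0,0,0,0],[0,-2.5,-5,0,0,0,0],[0,-2.5,-5,0,0,0,0]],
  ],
)

```text
t: 7.7
ee_pos: [520.8, -212.8, 185.2]
orientation: [-0.275, 1.552, 0.274]
ft_force: [0.5, 0.9, -0.2]
width: 0.5
```

Run:
```python
from h import *
st()
for n in ("scene","wrist"): cv2.imwrite(f"pics/{n}9.png",ctrl.get_image(n)[:,:,::-1])
a=cv2.imread("pics/scene9.png")[90:290,160:370];b=cv2.imread("pics/wrist9.png")[200:400,140:420]
cv2.imwrite("pics/z9.png",np.hstack([cv2.resize(x,(390,400)) for x in (a,b)]))
```

```text
t 7.7 tip mix [-49.3 -36.6 171.2] F mix [ 0.8  0.7 -0.2] w 0.5
tool axes in mixer
 [[ 0.001 -0.001  1.   ]
 [-0.001  1.     0.001]
 [-1.    -0.001  0.001]]
```

View pics/z9.png

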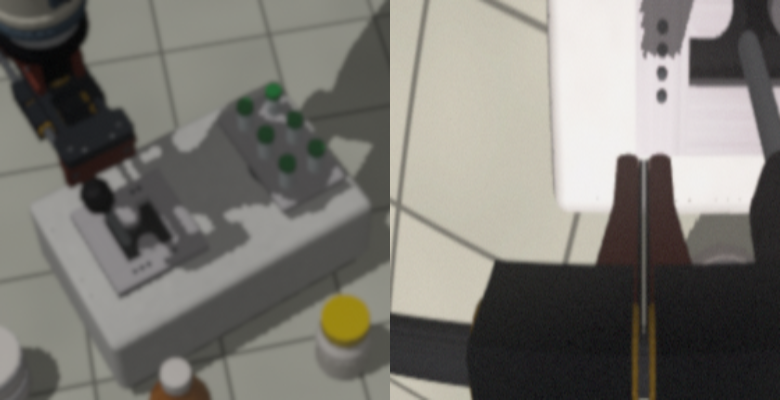

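>>> servo_tool(
  plan=[
    [[0,0,0.6,0,0,0,0],[0,0,1.2,0,0,0,0],[0,0,1.8,0,0,0,0],[0,0,2.3,0,0,0,0],[0,0,2.8,0,0,0,0],[0,0,3.3,0,0,0,0],[0,0,3.8,0,0,0,0],[0,0,4.3,0,0,0,0]],
  ],
)

```text
t: 8.47
ee_pos: [561.1, -197.6, 184.7]
orientation: [-0.275, 1.554, 0.276]
ft_force: [-2.5, -1.6, 1.3]
width: 0.7
```

Run:
```python
from h import *
st()
for n in ("scene","wrist"): cv2.imwrite(f"pics/{n}10.png",ctrl.get_image(n)[:,:,::-1])
a=cv2.imread("pics/scene10.png")[90:290,160:370];b=cv2.imread("pics/wrist10.png")[200:400,140:420]
cv2.imwrite("pics/z10.png",np.hstack([cv2.resize(x,(390,400)) for x in (a,b)]))
```

```text
t 8.47 tip mix [ -6.4 -36.1 170.7] F mix [-2.9 -0.7  1.3] w 0.7
tool axes in mixer
 [[-0.001 -0.002  1.   ]
 [ 0.     1.     0.002]
 [-1.     0.    -0.001]]
```

View pics/z10.png

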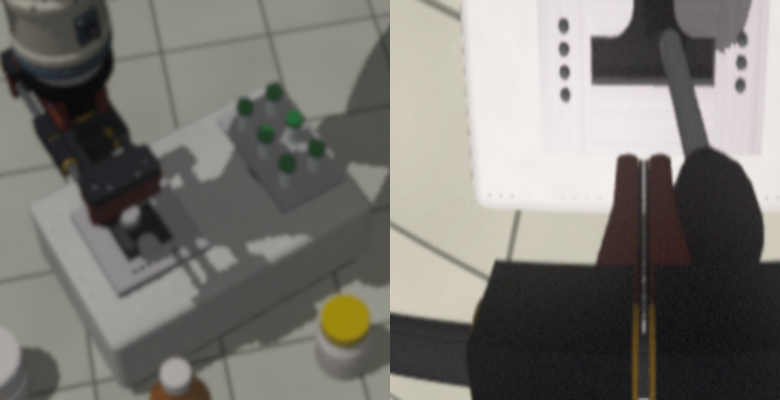

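Lever is moving forward in the right lane at about 3 N. Pushing on toward the end, slowing down.

>>> servo_tool(
  plan=[
    [[0,0,0.4,0,0,0,0],[0,0,0.8,0,0,0,0],[0,0,1.2,0,0,0,0],[0,0,1.6,0,0,0,0],[0,0,1.9,0,0,0,0],[0,0,2.1,0,0,0,0],[0,0,2.2,0,0,0,0],[0,0,2.3,0,0,0,0]],
  ],
)

```text
t: 9.23
ee_pos: [582.2, -189.7, 184.3]
orientation: [-0.275, 1.554, 0.276]
ft_force: [-4.2, -0.7, -3.6]
width: 0.3
```

Run:
```python
from h import *
st()
```

```text
t 9.23 tip mix [ 16.2 -35.9 170.3] F mix [-4.2  0.8 -3.6] w 0.3
tool axes in mixer
 [[-0.001 -0.002  1.   ]
 [ 0.001  1.     0.002]
 [-1.     0.001 -0.001]]
```

>>> servo_tool(
  plan=[
    [[0,0,0.1,0,0,0,0],[0,0,0.2,0,0,0,0],[0,0,0.2,0,0,0,0]],
  ],
)

```text
t: 9.48
ee_pos: [584.3, -189.0, 184.6]
orientation: [-0.275, 1.553, 0.275]
ft_force: [-4.0, 0.4, -3.0]
width: 0.3
```

Run:
```python
from h import *
st()
```

```text
t 9.48 tip mix [ 18.4 -36.  170.6] F mix [-3.7  1.8 -3. ] w 0.3
tool axes in mixer
 [[-0.    -0.002  1.   ]
 [ 0.     1.     0.002]
 [-1.     0.    -0.   ]]
```

>>> servo_tool(
  plan=[
    [[0,0,0.1,0,0,0,0],[0,0,0.2,0,0,0,0],[0,0,0.2,0,0,0,0]],
  ],
)

```text
t: 9.73
ee_pos: [586.1, -188.3, 184.6]
orientation: [-0.275, 1.554, 0.276]
ft_force: [-4.3, -1.0, -3.1]
width: 0.6
```

Run:
```python
from h import *
st()
```

```text
t 9.73 tip mix [ 20.3 -35.9 170.6] F mix [-4.4  0.6 -3.1] w 0.6
tool axes in mixer
 [[-0.    -0.002  1.   ]
 [ 0.     1.     0.002]
 [-1.     0.    -0.   ]]
```

>>> servo_tool(
  plan=[
    [[0,0,-1,0,0,0,0],[0,0,-3,0,0,0,0],[0,0,-6,0,0,0,0],[0,0,-9,0,0,0,0],[0,0,-9,0,0,0,0],[0,0,-9,0,0,0,0]],
  ],
)

```text
t: 10.23
ee_pos: [501.8, -220.2, 185.8]
orientation: [-0.275, 1.55, 0.273]
ft_force: [-0.2, -0.7, 0.0]
width: 0.4
```

Run:
```python
from h import *
st()
cv2.imwrite("pics/scene11.png",ctrl.get_image("scene")[:,:,::-1])
for b in (.2,.25,.28,.3): 
  for s in(.25,):print(b,s,proj("scene",O+M@np.array([150*np.sin(b),-150*np.sin(s)*np.cos(b),40+150*np.cos(s)*np.cos(b)])))
a=cv2.imread("pics/scene11.png")
m=(cv2.GaussianBlur(a,(3,3),0).max(2)<42).astype(np.uint8)
m=cv2.morphologyEx(m,cv2.MORPH_OPEN,np.ones((7,7)))
n,l,s,c=cv2.connectedComponentsWithStats(m)
print([(s[i].tolist(),c[i].round(1).tolist()) for i in range(1,n) if 200<c[i][0]<300 and 140<c[i][1]<240])
cv2.imwrite("pics/z11.png",cv2.resize(a[130:240,160:300],None,fx=5,fy=5,interpolation=2))
```

```text
t 10.23 tip mix [-69.7 -37.1 171.8] F mix [-0.4 -0.6  0. ] w 0.4
tool axes in mixer
 [[ 0.003  0.     1.   ]
 [-0.002  1.    -0.   ]
 [-1.    -0.002  0.003]]
0.2 0.25 [220.5279818  201.19594554]
0.25 0.25 [222.88954292 204.62812672]
0.28 0.25 [224.33258162 206.72160234]
0.3 0.25 [225.30437301 208.12987322]
[([237, 197, 7, 8, 56], [240.0, 200.5]), ([222, 201, 11, 14, 137], [227.0, 207.7])]
```

View pics/z11.png

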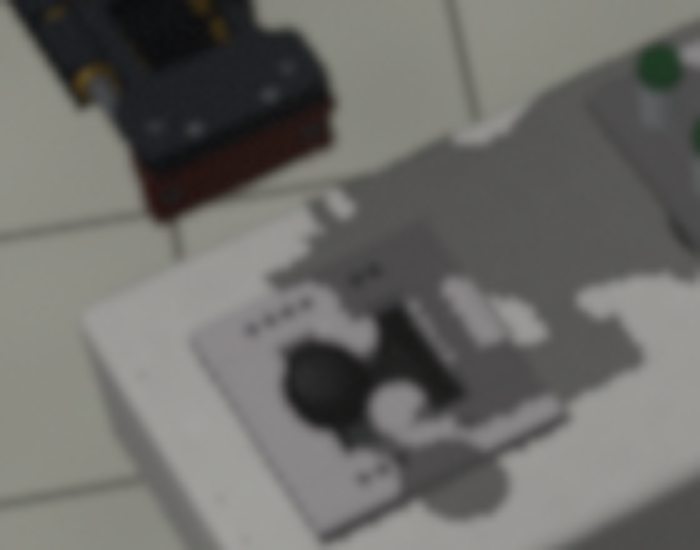

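>>> servo_tool(
  plan=[
    [[-3,0,-3,0,0,0,0],[-6,2,-6,0,0,0,0],[-9,5,-8,0,0,0,0],[-12,8,-8,0,0,0,0],[-12,12,-8,0,0,0,0],[-12,15,-8,0,0,0,0],[-12,15,-8,0,0,0,0]],
  ],
)

```text
t: 10.87
ee_pos: [374.3, -102.1, 306.1]
orientation: [-0.277, 1.549, 0.278]
ft_force: [-0.1, -0.6, -0.8]
width: 0.6
```

Run:
```python
from h import *
st()
for n in ("scene","top"): cv2.imwrite(f"pics/{n}12.png",ctrl.get_image(n)[:,:,::-1])
for b in (.25,.3): print(b,proj("top",O+M@np.array([150*np.sin(b),-150*np.sin(.25)*np.cos(b),40+150*np.cos(.25)*np.cos(b)])))
a=cv2.imread("pics/top12.png");cv2.imwrite("pics/z12.png",np.hstack([cv2.resize(a[180:360,280:560],(400,257)),cv2.resize(cv2.imread("pics/scene12.png")[120:340,120:380],(400,257))]))
cv2.imwrite("pics/z13.png",cv2.resize(a[260:380,360:500],None,fx=5,fy=5,interpolation=2))
```

```text
t 10.87 tip mix [-149.2  117.5  292.1] F mix [-0.3 -0.5 -0.8] w 0.6
tool axes in mixer
 [[ 0.003 -0.005  1.   ]
 [-0.     1.     0.005]
 [-1.    -0.     0.003]]
0.25 [442.10102816 292.05855434]
0.3 [439.45909682 287.24709998]
```

View pics/z12.png

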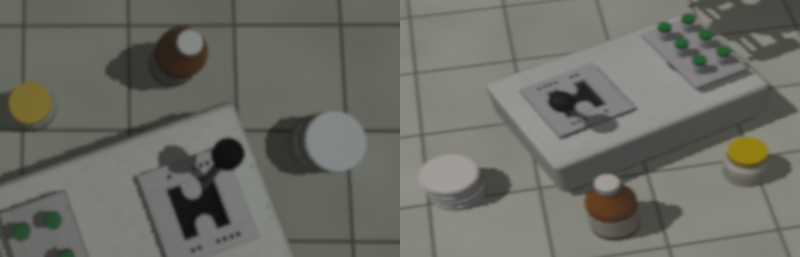

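View pics/z13.png

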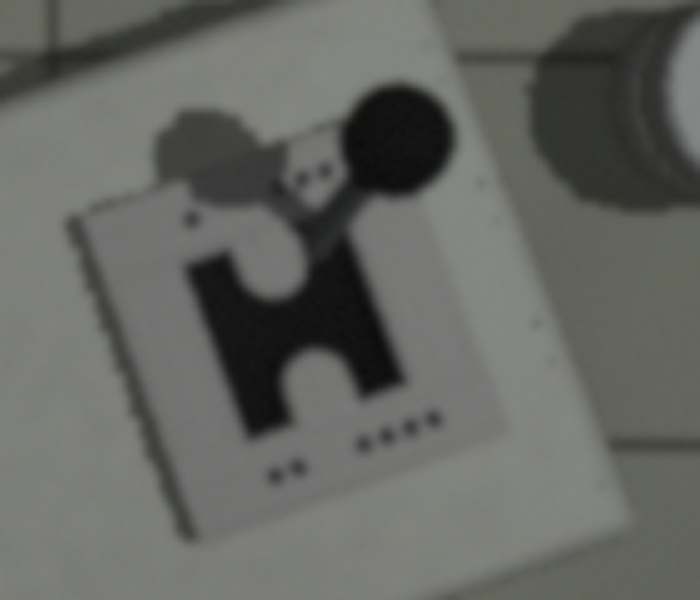

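>>> servo_tool(
  plan=[
    [[0,0,0,0,0,0,0],[0,0,0,0,0,0,0],[0,0,0,0,0,0,0]],
  ],
)

```text
t: 11.22
ee_pos: [375.7, -106.7, 304.5]
orientation: [-0.275, 1.553, 0.275]
ft_force: [-0.3, 0.9, 0.1]
width: 0.6
```

Run:
```python
from h import *
st(); print(ctrl.close_job())
```

```text
t 11.22 tip mix [-149.5  112.7  290.5] F mix [0.  1.  0.1] w 0.6
tool axes in mixer
 [[-0.    -0.001  1.   ]
 [ 0.     1.     0.001]
 [-1.     0.    -0.   ]]
the job is handed in; nothing more can be done
None
```

The mixer is in third gear. With closed fingertips I pushed the lever back along the left lane to the middle, across to the right lane, then forward into the third slot. I then took the hand away and handed the job in at 11.2 s.

**Lever position:** In the last pictures the top camera puts the forward tilt at about 0.29 rad and the scene camera at about 0.285 to 0.30, both past the 0.25 needed. The sideways tilt is about 0.25 rad. A rougher automatic colour-blob check sat about 2 px off because the dark gate merged with the knob, so I read the position by eye instead.

**Forces and stop:** Wrist forces read after each move stayed at about 6 N or less. I never felt the end stop as a rise in force, so "home" rests on the pictures alone.

**Other objects:** The bottle, dishes and jar look upright and where they started. I judged this by eye and did not measure it. The wrist force was back to about zero before I handed in, so the robot was touching nothing.

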